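# Roll the scroll rod into its V-cradle

## Task

Without picking it up, roll the short wooden scroll rod along the plywood mounting board, up the ramp and into the V-groove of the cradle; then push its far end with a fingertip so that it slides along the groove until its near end touches the brass stop. Only push it: do not lift or carry it. Leave it lying at rest in the groove against the stop, and do not disturb the things around.

Things in the scene. Friction and masses are not known exactly. Their poses are not given: they have to be found in the camera images.
- rod: Loose round scroll rod, dark wood with two brass bands, diameter 28 mm, length 100 mm, flat ends, about 0.1 kg, smooth, rolls freely on the plywood. Origin: its centre, on the axis. x runs along the rod; y and z turn as it rolls; a thin red line marks its +z side (up at the start). It starts beyond the ramp, 115 to 140 mm from the groove line, within 0.12 rad of parallel.
- board: Fixed plywood board, top at z = 8 mm, x -79 to 75, y -32 to 192, with a wooden V-cradle on it. Axes: z up, x along the groove away from the robot, y across it to the robot's left. Origin: underside (2 mm above the table), below the groove line. The rod rolls towards -y into the groove, then slides along -x. A dark backboard closes the groove's right side: y -24 to -31, top z = 34.
- groove (a point): Where the centre line of the seated rod runs: board frame x 0, y 0, z 24 mm; axes as the board's. The reddish-brown V-groove below it runs along x from the stop (x -67) to its open end (x 75); bottom at y 0, z 8; flanks rise 30 degrees each way, to z 22 on the -y side, to the lip on the +y side. Against the stop the rod's centre is at x -17.
- lip (a point): Top of the low lip over which the rod rolls into the groove: board frame x 0, y 12.5, z 14.6 mm. The lip runs the whole length of the groove; its top is flat for 2 mm. Fingers behind the rod must stay above it.
- ramp_foot (a point): Foot of the ramp, at the level of the plywood: board frame x 0, y 54, z 8 mm. The pale wooden ramp climbs evenly from here to the lip (9 degrees).
- stop (a point): Point on the face of the upright brass stop plate at the groove's end nearer the robot, where the rod's end must touch: board frame x -67, y 0, z 24 mm. The plate spans y -27 to 54 and its top is at z 35; it is 10 mm thick.
- tape_roll: Bystander: roll of masking tape, 82 mm across, 18 mm high, lying flat; origin under its centre.
- seal_c: Bystander: green stone seal, 24 x 24 x 55 mm, standing; origin under its centre.
- stapler: Bystander: small blue stapler, 24 x 95 x 37 mm; origin under its centre.
- eraser: Bystander: eraser in a green sleeve, 19 x 43 x 12 mm; origin under its centre.
Not all that is in view belongs to the job. There is more than one size of the rod; the one meant has the size given above.

How it is judged:
By the outcome, as a careful person would: the job done as asked, in the order asked, and still so for the second after the job is handed in, with the robot touching nothing.
It also fails if it takes over 48 s, if anything falls off the work surface, if the arm or the gripper's body presses on something with over 40 N, if the wrist force passes 120 N, or if a joint passes its speed limit or range.

## Robot

A 6-joint arm with a two-finger parallel gripper is mounted at the origin on a cart in front of the work surface, level with it; the furniture and walls round the work are solid. World frame = base frame: x ahead of the robot, y to its left, z up, the work surface at z = 0. Lengths are in m, angles in rad, forces in N, time in s.
With the tool pointing down it reaches from about 0.3 to 0.775 m from the base axis. Payload 14.6 kg.
Tool frame: the origin (TCP) lies at the very end of the fingers, on their centre line; the grasp point (between the pads) lies 19 mm behind it; z points along the fingers, y is the direction in which the jaws open and shut (so a half turn about z gives the same grasp; the last joint's range is limited). The gripper opens to 94 mm and grips with 3 to 60 N. Pads are 16 mm wide; open, the fingers measure 119 mm over their backs; the gripper's body (75 mm by 177 mm) begins 78 mm behind the grasp point.
Start: joints at [-1.215, 0.3, 1.521, -0, 1.321, -0.067], TCP at [0.226, -0.502, 0.205] pointing down, gripper open.
Joint ranges: [-3.03, 3.03], [-0.79, 2.21], [0.23, 2.52], [-1.04, 4.18], [0, 3.07], [-2.55, 2.55]. Speed limits (rad/s): [2.22, 2.22, 2.57, 3.14, 3.14, 3.14].

## Interface

Orientations are given as [roll, pitch, yaw] about the fixed x, y, z axes, in that order (R = Rz(yaw) Ry(pitch) Rx(roll)).
In Python, from station import get_obs, vision, hand_in gives the robot as it stands.
- The arm moves only by the tool play_rows, never from a script. Its argument "moves" is a list of rows, each an object with "claw": the opening, from 0 (shut) to 1 (fully open); "linear": the shift along the tool's x, y, z in mm, a list of three; "turn": the turn, a rotation vector about the tool's x, y, z in rad, a list of three. In form: [{"claw": claw, "linear": [tx, ty, tz], "turn": [ax, ay, az]}, ...]. A call has 1 to 8 rows; each row is the pose to reach, as a shift and turn from the pose measured when the call began, along the tool's axes at that moment; what a row does not reach only later rows make up. A row lasts 1/8 s, in which the tool goes at most 62.5 mm and 10.7 degrees, less where a joint would pass 70% of its speed; a pose out of reach is approached as far as the arm can. A call with a gripper value outside its range is refused whole. The fingers move at their own pace and stop on an object; "force" is the grip in N (left out, the last holds). Time passes only in rows, so rows that repeat a pose let the fingers close. It gives the time, the measured TCP pose, the force and the opening at its end, in the units of the state.
- get_obs(): the state, without advancing time (a new reading comes with each control period).
- vision.camera(name): name is "scene" or "top" or "wrist"; returns the picture (400x640x3 uint8, blue, green, red); there is no depth.
- vision.camera_info(name): a dict with "camera_matrix" (3x3 intrinsics, pixels), "k1" (the pictures are not rectified: a ray, as slopes to the right and down, at radius r is drawn at 1 + k1 r^2 times it, then the intrinsics apply), "rvec" (rotation vector, rad) and "tvec" (3), from world to camera coordinates, as OpenCV has them; the wrist camera has in their place "mount" (4x4, takes a point from camera to tool coordinates, whose origin is the TCP and whose axes are the flange's). Camera axes: x right, y down, z forward; pixel columns grow to the right and rows downward; lengths in m; the calibration is good to about 2 mm. A picture is of the moment at which its call begins: read the wrist's pose just before it. camera_info takes no time and is no camera call.
- hand_in(): hands the job in, once; it reports no verdict.
The state is a dict: "time_s": time; "qpos": joint angles; "joint_vel": joint speeds; "tau": joint torques, N m; "ee_pos": TCP position; "eef_rot": TCP orientation; "force": force on the tool from outside, world axes, zero at the start; "moment": the same for the moment, N m; "grip_width": finger opening in m.
Only numpy, scipy, OpenCV 4.12 (cv2) and the standard library are available. Lean on these libraries where they do the work, as an engineer would, in place of code of your own. Each camera call takes 0.05 s, during which the arm holds its last target.

## Working session

There is one attempt and no reset: what is moved stays moved. The work goes in short steps, Python scripts to look and compute and a tool call to move; the robot and the scene stay as the last step left them, time stands still between calls to the robot, and variables do not carry over. Pictures are saved under pics/ and viewed, and the job is handed in when it is done.

Besides the shell and the picture viewer there is one more tool, called as name(argument=value, ...) on one line, values as JSON. play_rows: Moves the arm, as the interface text tells. Its arguments: {"type":"object","properties":{"moves":{"type":"array","items":{"type":"object","properties":{"claw":{"type":"number"},"linear":{"type":"array","items":{"type":"number"}},"turn":{"type":"array","items":{"type":"number"}}}}},"force":{"type":"number"}},"required":["moves"]}

```bash
ls; mkdir -p pics
python3 - <<'E'
from station import get_obs, vision
import cv2
print(get_obs())
for n in ["scene","top"]:
    cv2.imwrite(f"pics/{n}0.png",vision.camera(n)); print(n,vision.camera_info(n))
print(vision.camera_info("wrist"))
E
```

```text
pics
{'time_s': 0.0, 'qpos': array([-1.21457586e+00,  3.00512746e-01,  1.52161179e+00, -2.37568540e-05,
        1.32071525e+00, -6.65930758e-02]), 'joint_vel': array([ 9.12069359e-05,  5.34827335e-05, -1.00765728e-03,  1.07717793e-03,
        8.37771620e-04, -1.24885122e-03]), 'tau': array([-3.07143000e-04, -5.31807518e+01, -3.52734876e+01,  7.08905468e-02,
        2.45118613e-02, -8.67031895e-05]), 'ee_pos': array([ 0.22557711, -0.50130392,  0.2048505 ]), 'eef_rot': array([-3.14034676e+00, -6.00293438e-05,  4.22819399e-01]), 'force': array([ 0.90288287, -0.35432157, -0.30727997]), 'moment': array([ 0.05255408, -0.00455402, -0.04497842]), 'grip_width': 0.09379779412529425}
scene {'camera_matrix': array([[397.67806192,   0.        , 320.05069463],
       [  0.        , 397.67806192, 197.91476361],
       [  0.        ,   0.        ,   1.        ]]), 'k1': -0.0029842702618500905, 'rvec': array([ 0.71061943, -2.57992444,  1.14279363]), 'tvec': array([0.62818107, 0.12751983, 0.83411568])}
top {'camera_matrix': array([[504.19660666,   0.        , 312.61177516],
       [  0.        , 504.19660666, 201.08601226],
       [  0.        ,   0.        ,   1.        ]]), 'k1': -0.1649725854838776, 'rvec': array([ 2.14159192, -2.19658664,  0.07193133]), 'tvec': array([0.25051625, 0.6088937 , 1.40319678])}
{'camera_matrix': array([[340.12645525,   0.        , 322.15373832],
       [  0.        , 340.12645525, 195.84355393],
       [  0.        ,   0.        ,   1.        ]]), 'k1': -0.05191494971833645, 'mount': array([[ 1.93150894e-04, -9.72704019e-01, -2.32049249e-01,
         6.60366861e-02],
       [ 9.99999888e-01,  2.88350251e-04, -3.76336384e-04,
         5.47817185e-04],
       [ 4.32975373e-04, -2.32049150e-01,  9.72703965e-01,
        -1.79119775e-01],
       [ 0.00000000e+00,  0.00000000e+00,  0.00000000e+00,
         1.00000000e+00]])}
```

View pics/scene0.png

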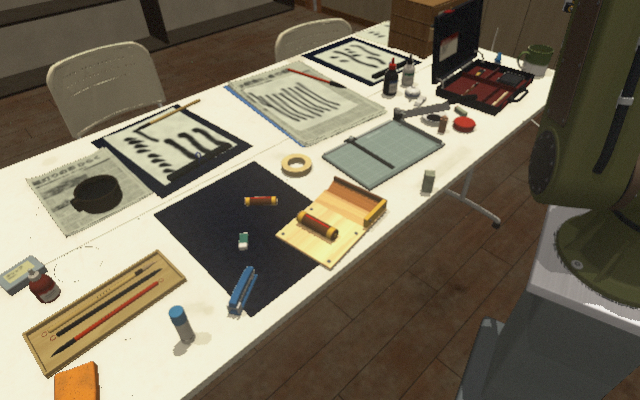

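View pics/top0.png

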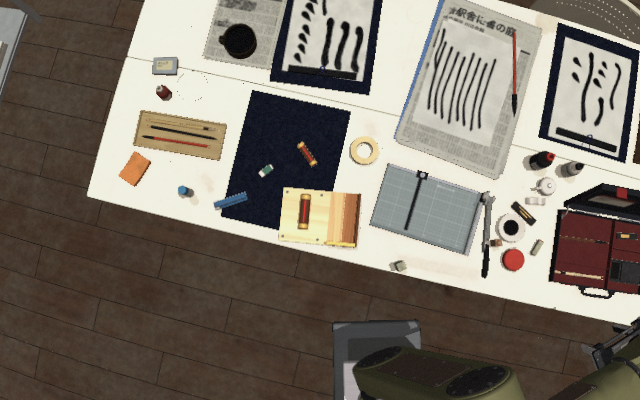

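```bash
cat > h.py <<'E'
import numpy as np, cv2
from station import get_obs, vision
from scipy.spatial.transform import Rotation as R
def cam(n,o=None):
    i=vision.camera_info(n);K=i["camera_matrix"];k=i["k1"]
    if n=="wrist":
        M=i["mount"]; T=np.eye(4);T[:3,:3]=R.from_euler("xyz",o["eef_rot"]).as_matrix();T[:3,3]=o["ee_pos"]
        W=T@M; return K,k,W[:3,:3],W[:3,3]
    Rm=cv2.Rodrigues(i["rvec"])[0]; return K,k,Rm.T,-Rm.T@i["tvec"]
def ray(c,px):
    K,k,Rw,C=c
    u=cv2.undistortPoints(np.array(px,float).reshape(-1,1,2),K,np.array([k,0,0,0,0.]))[:,0]
    return np.c_[u,np.ones(len(u))]@Rw.T, C
def onz(c,px,z):
    d,C=ray(c,px); return C+d*((np.broadcast_to(z,len(d))-C[2])/d[:,2])[:,None]
def proj(c,P):
    K,k,Rw,C=c
    return cv2.projectPoints(np.array(P,float).reshape(-1,1,3),cv2.Rodrigues(Rw.T)[0],-Rw.T@C,K,np.array([k,0,0,0,0.]))[0][:,0]
E
python3 - <<'E'
from h import *
a=cv2.imread("pics/top0.png"); cv2.imwrite("pics/top0c.png",cv2.resize(a[135:265,265:385],None,fx=5,fy=4.6*5/4.6,interpolation=cv2.INTER_CUBIC)[:600])
b=cv2.imread("pics/scene0.png"); cv2.imwrite("pics/scene0c.png",cv2.resize(b[165:285,220:400],None,fx=4.4,fy=4.4,interpolation=cv2.INTER_CUBIC))
c=cam("top")
print(onz(c,[(305,210),(306,153),(361,195),(360,248),(283,188),(279,243)],.02).round(3), c[3])
E
```

```text
[[0.591 0.257 0.02 ]
 [0.755 0.251 0.02 ]
 [0.63  0.096 0.02 ]
 [0.479 0.104 0.02 ]
 [0.656 0.319 0.02 ]
 [0.499 0.334 0.02 ]] [0.49360224 0.21016506 1.45418658]
```

View pics/top0c.png

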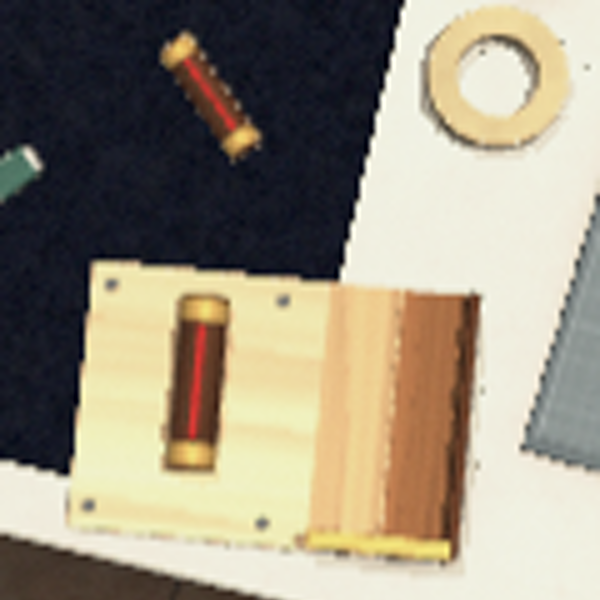

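View pics/scene0c.png

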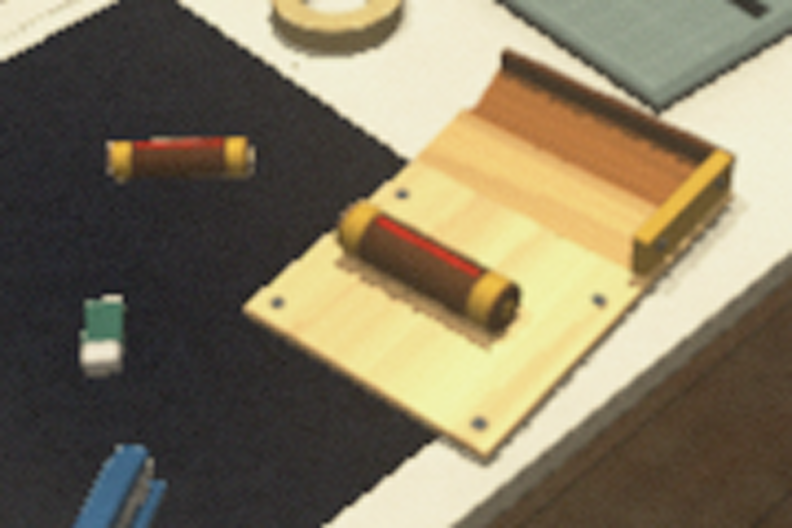

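Candidates for the rod: the one on the plywood at top px (305,210), about 100 mm long, and a smaller rod on the dark mat at (306,153). The crop shows the first is larger and lies on the board beyond the ramp, so I choose it. Next I move the wrist camera over the board.

play_rows(moves=[{"claw": 1, "linear": [75, -65, 2], "turn": [0, 0, -0.13]}, {"claw": 1, "linear": [120, -104, 4], "turn": [0, 0, -0.26]}, {"claw": 1, "linear": [160, -139, 5], "turn": [0, 0, -0.4]}, {"claw": 1, "linear": [205, -178, 6], "turn": [0, 0, -0.53]}, {"claw": 1, "linear": [250, -217, 7], "turn": [0, 0, -0.66]}, {"claw": 1, "linear": [295, -256, 8], "turn": [0, 0, -0.79]}, {"claw": 1, "linear": [340, -295, 9], "turn": [0, 0, -0.92]}, {"claw": 1, "linear": [385, -334, 10], "turn": [0, 0, -1.05]}])

```text
time_s: 1.1
ee_pos: [0.4359, -0.0458, 0.1955]
eef_rot: [-3.141, -0.001, 1.477]
force: [1.4, -0.4, 0.3]
grip_width: 0.0941
```

Run:
```python
from h import *
o=get_obs();print(o["time_s"],o["qpos"],o["ee_pos"],o["eef_rot"])
M=R.from_euler("xyz",o["eef_rot"]).as_matrix()
print(M.T@(np.array([.56,.2,.19])-o["ee_pos"])*1000)
```

```text
1.1 [-1.88727662e-01  5.76304549e-02  1.83063594e+00  8.98773315e-04
  1.25359918e+00 -9.52969757e-02] [ 0.43588476 -0.04575741  0.19551129] [-3.14140210e+00 -8.75966545e-04  1.47708511e+00]
[256.28815394 100.57521568   5.71663008]
```

play_rows(moves=[{"claw": 1, "linear": [55, 22, 1], "turn": [0, 0, 0]}, {"claw": 1, "linear": [105, 42, 2], "turn": [0, 0, 0]}, {"claw": 1, "linear": [155, 62, 3], "turn": [0, 0, 0]}, {"claw": 1, "linear": [205, 81, 4], "turn": [0, 0, 0]}, {"claw": 1, "linear": [256, 100, 5], "turn": [0, 0, 0]}, {"claw": 1, "linear": [256, 100, 5], "turn": [0, 0, 0]}, {"claw": 1, "linear": [256, 100, 5], "turn": [0, 0, 0]}])

```text
time_s: 1.98
ee_pos: [0.559, 0.1993, 0.1903]
eef_rot: [-3.141, -0.0, 1.477]
force: [0.3, -0.3, 0.9]
grip_width: 0.0938
```

Run:
```python
from h import *
o=get_obs();print(o["time_s"],o["joint_vel"].round(3),o["ee_pos"],o["eef_rot"])
cv2.imwrite("pics/w1.png",vision.camera("wrist"))
import pickle; pickle.dump(o,open("w1.pkl","wb"))
```

```text
1.975 [-0.019 -0.019  0.011 -0.    -0.     0.001] [0.55902851 0.19926389 0.19026635] [-3.14051876e+00 -3.29660282e-04  1.47722311e+00]
```

View pics/w1.png

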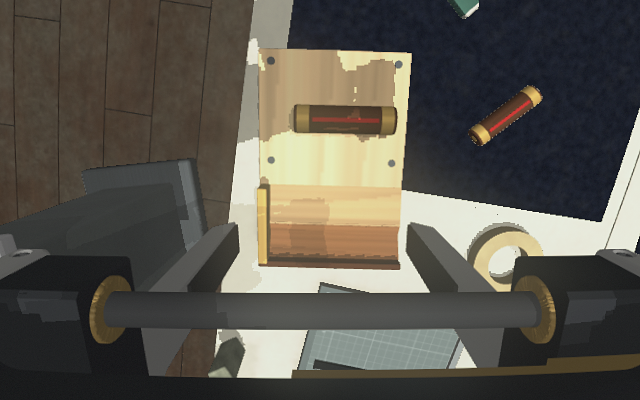

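The wrist view shows the board from px (258,48) to (412,53) down to the backboard at row ~266. The rod spans (294,119) to (397,119), the stop is on the left at (263,185-264), and the smaller rod is at (505,115) off the board.

Run:
```python
from h import *
a=cv2.imread("pics/w1.png"); cv2.imwrite("pics/w1c.png",cv2.resize(a[40:160,250:420],None,fx=4.5,fy=4.5,interpolation=cv2.INTER_CUBIC))
cv2.imwrite("pics/w1d.png",cv2.resize(a[160:280,250:420],None,fx=4.5,fy=4.5,interpolation=cv2.INTER_CUBIC))
```

```text
(no output)
```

View pics/w1c.png

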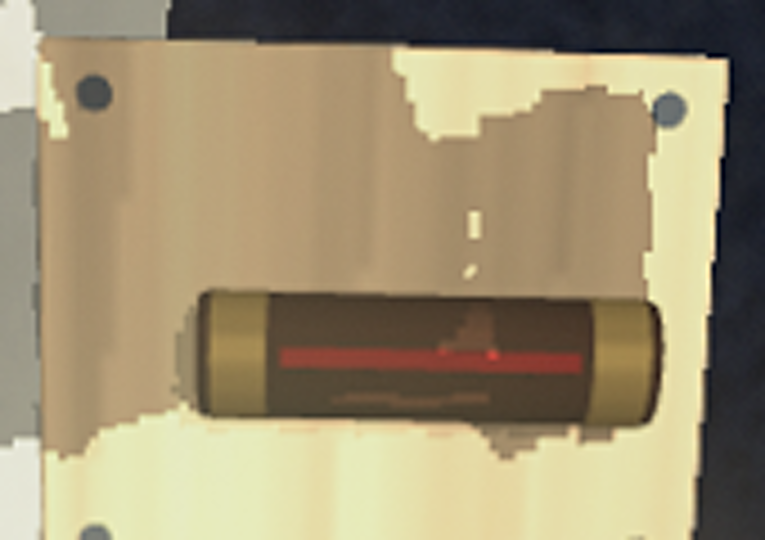

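View pics/w1d.png

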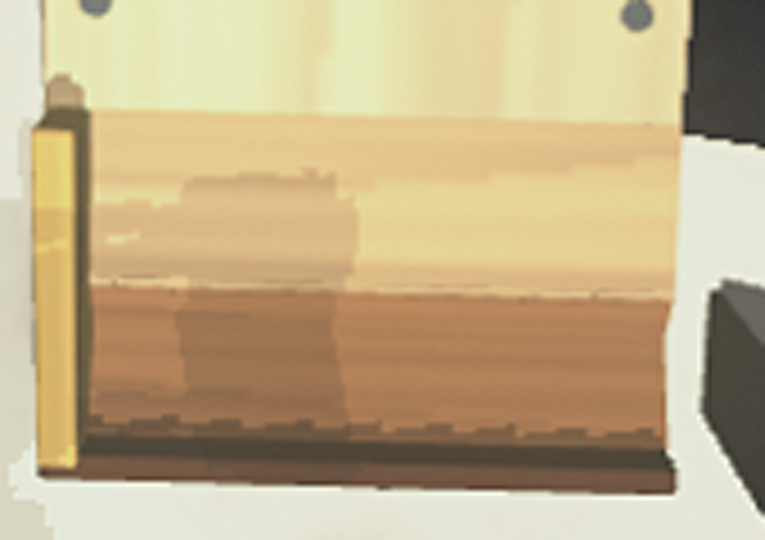

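```bash
cat > m1.py <<'E'
from h import *
import pickle
o=pickle.load(open("w1.pkl","rb")); c=cam("wrist",o)
def C(x,y,oy): return (250+(x+.5)/4.5-.5, oy+(y+.5)/4.5-.5)
pts=[ # pix, world z, board xy
 (C(38,40,40),.010,(-79,192)),(C(728,58,40),.010,(75,192)),(C(682,125,160),.010,(75,54)),(C(88,110,160),.010,(None,54)),
 (C(75,128,160),.037,(-67,54)),(C(33,128,160),.037,(-77,54)),(C(76,468,160),.037,(-67,-27)),(C(40,470,160),.037,(-77,-27)),
 (C(670,299,160),.0166,(75,11.5)),(C(675,493,160),.036,(75,-31)),(C(90,287,160),.0166,(None,11.5))]
W=np.array([onz(c,[p],z)[0] for p,z,_ in pts])*1000
idx=[i for i,p in enumerate(pts) if p[2][0] is not None]
B=np.array([pts[i][2] for i in idx],float);w=W[idx,:2]
H=B-B.mean(0);G=w-w.mean(0)
th=np.arctan2((H[:,0]*G[:,1]-H[:,1]*G[:,0]).sum(),(H*G).sum())
Rb=np.array([[np.cos(th),-np.sin(th)],[np.sin(th),np.cos(th)]]);t=w.mean(0)-Rb@B.mean(0)
print("th",th,"t",t);print("resid",((W[:,:2]-t)@Rb).round(1).tolist(),[p[2] for p in pts])
# rod: ends at equator z=.024 and silhouettes: tangent planes -> axis y
for nm,p in dict(endN=(200,355),endF=(660,362)).items(): print(nm,(onz(c,[C(*p,40)],.024)[0,:2]*1000-t)@Rb)
for x,yt,yb in [(240,291,419),(420,295,420),(620,300,424)]:
    d,Cc=ray(c,[C(x,yt,40),C(x,yb,40)]); m=d[0]/np.linalg.norm(d[0])+d[1]/np.linalg.norm(d[1])
    P=Cc+m*((.024-Cc[2])/m[2]); q=(P[:2]*1000-t)@Rb
    e=[(k[:2]*1000-t)@Rb for k in onz(c,[C(x,yt,40),C(x,yb,40)],.024)]
    print("axis",q,e[0][1]-e[1][1])
E
python3 m1.py
```

```text
th -0.12094049613011326 t [561.81225989 136.97440836]
resid [[-78.4, 190.9], [74.6, 191.5], [74.8, 53.7], [-67.9, 53.4], [-66.7, 54.8], [-76.1, 54.6], [-67.5, -27.0], [-76.0, -27.8], [73.8, 11.9], [74.3, -30.1], [-66.8, 11.1]] [(-79, 192), (75, 192), (75, 54), (None, 54), (-67, 54), (-77, 54), (-67, -27), (-77, -27), (75, 11.5), (75, -31), (None, 11.5)]
endN [-40.59159449 123.42124981]
endF [ 61.14367176 124.8687827 ]
axis [-31.76218502 123.54517374] 27.693450923783786
axis [  7.97093114 124.10722716] 27.041683648114685
axis [ 52.2727818  124.48797544] 26.876728486680122
```

```bash
cat > go.py <<'E'
from h import *
import sys
TH=-0.12094; T=np.array([561.8,137.0])
def b2w(x,y,zw): 
    c,s=np.cos(TH),np.sin(TH); return np.array([T[0]+c*x-s*y,T[1]+s*x+c*y,zw])
def w2b(p):
    c,s=np.cos(TH),np.sin(TH); q=np.array(p[:2])*1000-T; return np.array([c*q[0]+s*q[1],-s*q[0]+c*q[1],p[2]*1000])
if __name__=="__main__":
    o=get_obs(); M=R.from_euler("xyz",o["eef_rot"]).as_matrix()
    print("t",o["time_s"],"board",w2b(o["ee_pos"]).round(1),"F",o["force"].round(2),"w",o["grip_width"])
    D=R.from_euler("xyz",[np.pi,0,np.pi/2+TH]).as_matrix()
    print("turn",R.from_matrix(M.T@D).as_rotvec().round(3))
    a=list(map(float,sys.argv[1:]))
    for i in range(0,len(a),3): print(a[i:i+3],(M.T@(b2w(*a[i:i+3])-o["ee_pos"]*1000)).round(1))
E
python3 go.py 10 168 100  10 168 20.5
```

```text
t 2.025 board [-10.1  61.1 190.6] F [-0.49  0.14  0.25] w 0.09442348753505982
turn [-0.001 -0.001  0.027]
[10.0, 168.0, 100.0] [106.3  23.   90.7]
[10.0, 168.0, 20.5] [106.2  23.1 170.2]
```

play_rows(moves=[{"claw": 0.64, "linear": [50, 11, 20], "turn": [0, 0, 0.027]}, {"claw": 0.64, "linear": [106, 23, 40], "turn": [0, 0, 0.027]}, {"claw": 0.64, "linear": [106, 23, 90], "turn": [0, 0, 0.027]}, {"claw": 0.64, "linear": [106, 23, 120], "turn": [0, 0, 0.027]}, {"claw": 0.64, "linear": [106, 23, 145], "turn": [0, 0, 0.027]}, {"claw": 0.64, "linear": [106, 23, 145], "turn": [0, 0, 0.027]}])

```text
time_s: 2.78
ee_pos: [0.5912, 0.3008, 0.0444]
eef_rot: [-3.138, 0.001, 1.448]
force: [-0.5, 0.4, -0.0]
grip_width: 0.0602
```

```bash
python3 go.py 10 166 20.5 10 146 20.5
python3 - <<'E'
from h import *
cv2.imwrite("pics/w2.png",vision.camera("wrist"))
E
```

```text
t 2.775 board [  9.4 166.1  44.4] F [-0.51  0.44 -0.03] w 0.06023083058804404
turn [-0.003  0.001 -0.002]
[10.0, 166.0, 20.5] [-0.1  0.6 23.9]
[10.0, 146.0, 20.5] [-20.1   0.7  23.9]
```

View pics/w2.png

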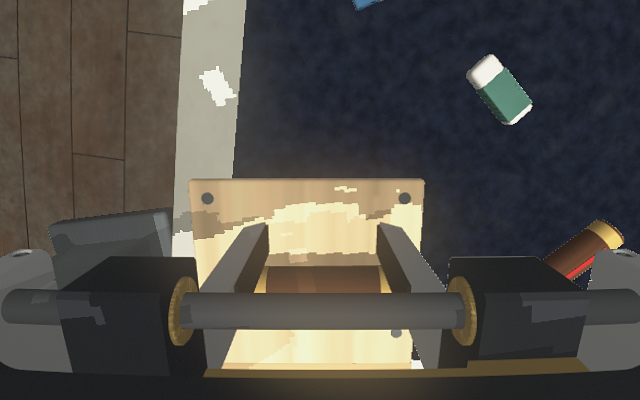

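The fingers sit behind the rod and inside its length (rod at px (320,280)), all over the board. I lower, then approach.

play_rows(moves=[{"claw": 0.64, "linear": [0, 0, 12], "turn": [0, 0, 0]}, {"claw": 0.64, "linear": [0, 0, 24], "turn": [0, 0, 0]}, {"claw": 0.64, "linear": [0, 0, 24], "turn": [0, 0, 0]}, {"claw": 0.64, "linear": [-7, 0, 24], "turn": [0, 0, 0]}, {"claw": 0.64, "linear": [-14, 0, 24], "turn": [0, 0, 0]}, {"claw": 0.64, "linear": [-18, 0, 24], "turn": [0, 0, 0]}, {"claw": 0.64, "linear": [-21, 0, 24], "turn": [0, 0, 0]}, {"claw": 0.64, "linear": [-24, 0, 24], "turn": [0, 0, 0]}])

```text
time_s: 3.82
ee_pos: [0.5891, 0.2773, 0.0222]
eef_rot: [-3.141, -0.0, 1.448]
force: [-0.0, -0.4, 0.4]
grip_width: 0.0599
```

```bash
python3 go.py 10 60 20.5 10 33 20.5
python3 - <<'E'
from h import *
a=vision.camera("top");cv2.imwrite("pics/t3.png",cv2.resize(a[135:265,265:385],None,fx=4,fy=4))
b=vision.camera("scene"); cv2.imwrite("pics/s3.png",cv2.resize(b[165:285,220:400],None,fx=4.4,fy=4.4))
E
```

```text
t 3.825 board [ 10.1 142.6  22.2] F [-0.02 -0.41  0.42] w 0.059935583986076575
turn [-0.001 -0.    -0.002]
[10.0, 60.0, 20.5] [-82.6  -0.    1.7]
[10.0, 33.0, 20.5] [-109.6    0.     1.7]
```

View pics/s3.png

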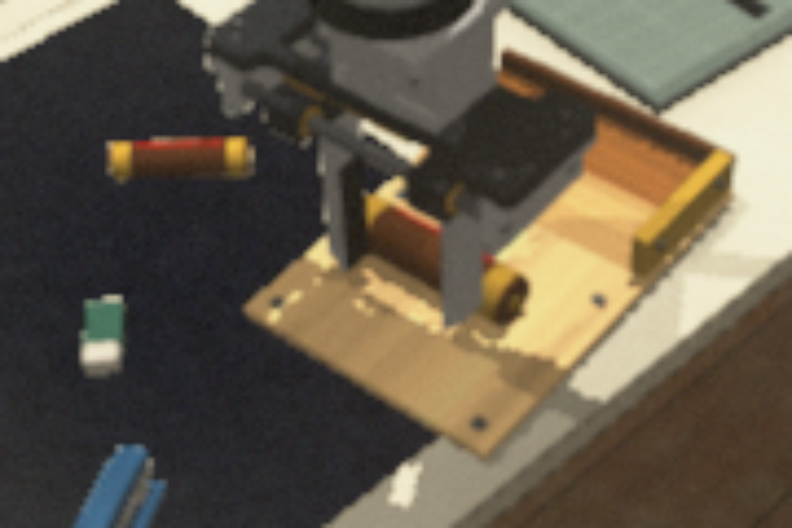

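Both fingertips are right behind the rod with no load. I start rolling it.

play_rows(moves=[{"claw": 0.64, "linear": [-6, 0, 2], "turn": [0, 0, 0]}, {"claw": 0.64, "linear": [-14, 0, 2], "turn": [0, 0, 0]}, {"claw": 0.64, "linear": [-22, 0, 2], "turn": [0, 0, 0]}, {"claw": 0.64, "linear": [-30, 0, 2], "turn": [0, 0, 0]}, {"claw": 0.64, "linear": [-38, 0, 2], "turn": [0, 0, 0]}, {"claw": 0.64, "linear": [-46, 0, 2], "turn": [0, 0, 0]}, {"claw": 0.64, "linear": [-53, 0, 2], "turn": [0, 0, 0]}, {"claw": 0.64, "linear": [-58, 0, 2], "turn": [0, 0, 0]}])

```text
time_s: 4.92
ee_pos: [0.5819, 0.2192, 0.0202]
eef_rot: [-3.141, -0.0, 1.448]
force: [-1.4, -0.4, 0.1]
grip_width: 0.0602
```

```bash
python3 go.py 10 60 20.5 10 33 20.5
python3 - <<'E'
from h import *
b=vision.camera("scene"); cv2.imwrite("pics/s4.png",cv2.resize(b[165:285,220:400],None,fx=4.4,fy=4.4))
E
```

```text
t 4.925 board [10.1 84.  20.2] F [-1.36 -0.38  0.11] w 0.06015637855138984
turn [-0.001 -0.    -0.002]
[10.0, 60.0, 20.5] [-24.   -0.   -0.4]
[10.0, 33.0, 20.5] [-51.    0.   -0.4]
```

View pics/s4.png

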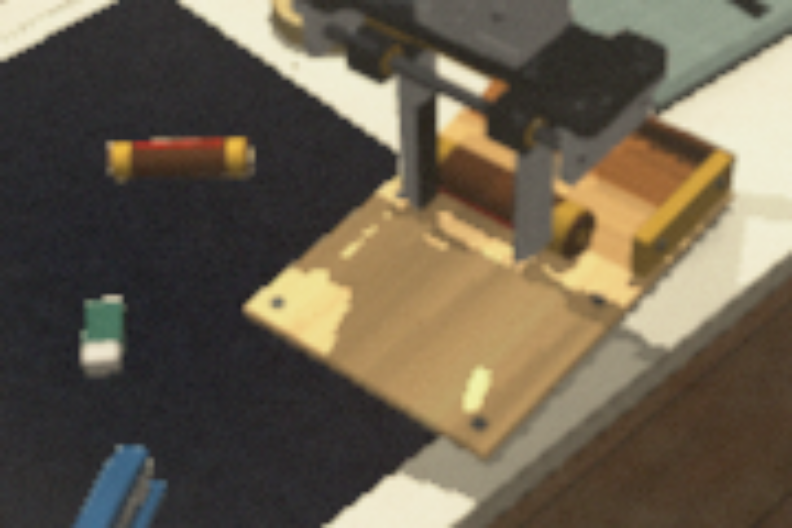

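The rod has rolled to the ramp foot, still parallel and against the fingers. I continue up the ramp.

play_rows(moves=[{"claw": 0.64, "linear": [-6, 0, -1], "turn": [0, 0, 0]}, {"claw": 0.64, "linear": [-12, 0, -1], "turn": [0, 0, 0]}, {"claw": 0.64, "linear": [-19, 0, -1], "turn": [0, 0, 0]}, {"claw": 0.64, "linear": [-26, 0, -1], "turn": [0, 0, 0]}, {"claw": 0.64, "linear": [-33, 0, -1], "turn": [0, 0, 0]}, {"claw": 0.64, "linear": [-39, 0, -1], "turn": [0, 0, 0]}, {"claw": 0.64, "linear": [-44, 0, -1], "turn": [0, 0, 0]}, {"claw": 0.64, "linear": [-47, 0, -1], "turn": [0, 0, 0]}])

```text
time_s: 5.98
ee_pos: [0.5761, 0.1718, 0.0211]
eef_rot: [-3.14, 0.0, 1.448]
force: [0.2, 0.6, 0.4]
grip_width: 0.06
```

play_rows(moves=[{"claw": 0.64, "linear": [-2, 0, 0], "turn": [0, 0, 0]}, {"claw": 0.64, "linear": [-4, 0, 0], "turn": [0, 0, 0]}, {"claw": 0.64, "linear": [-6, 0, 0], "turn": [0, 0, 0]}, {"claw": 0.64, "linear": [-6, 0, 0], "turn": [0, 0, 0]}])

```text
time_s: 6.48
ee_pos: [0.5753, 0.1658, 0.0211]
eef_rot: [-3.14, 0.0, 1.448]
force: [-0.2, -0.3, -0.4]
grip_width: 0.0602
```

```bash
python3 go.py 10 60 20.5 10 33 20.5
python3 - <<'E'
from h import *
b=vision.camera("scene"); cv2.imwrite("pics/s5.png",cv2.resize(b[165:285,220:400],None,fx=4.4,fy=4.4))
cv2.imwrite("pics/w5.png",vision.camera("wrist"))
E
```

```text
t 6.475 board [10.  30.2 21.1] F [-0.17 -0.34 -0.39] w 0.060228719315814694
turn [-0.001  0.    -0.002]
[10.0, 60.0, 20.5] [29.8 -0.   0.6]
[10.0, 33.0, 20.5] [2.8 0.  0.6]
```

View pics/s5.png

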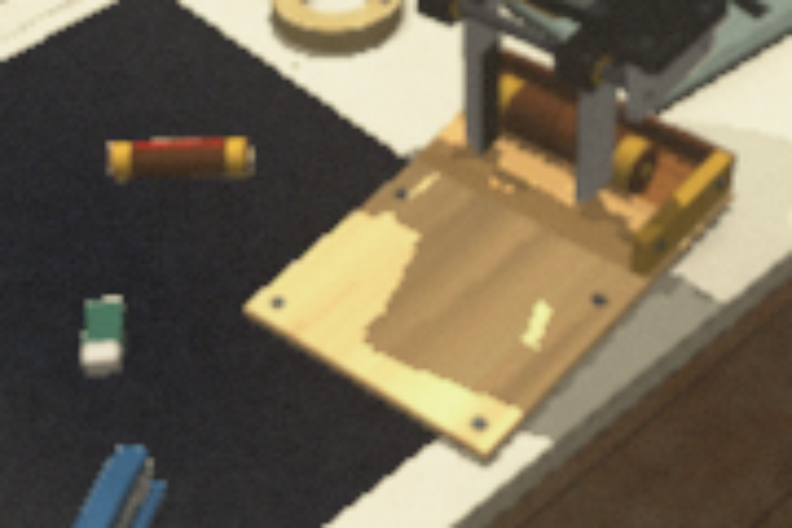

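View pics/w5.png

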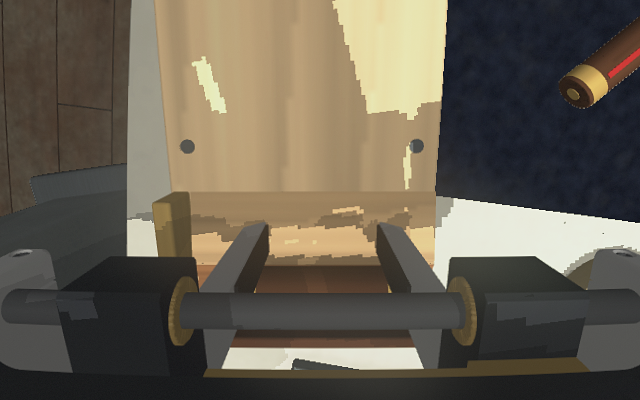

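play_rows(moves=[{"claw": 0.64, "linear": [5, 0, 0], "turn": [0, 0, 0]}, {"claw": 0.64, "linear": [20, 0, -10], "turn": [0, 0, 0]}, {"claw": 0.64, "linear": [40, 0, -50], "turn": [0, 0, 0]}, {"claw": 0.64, "linear": [40, 0, -100], "turn": [0, 0, 0]}, {"claw": 0.3, "linear": [40, 0, -130], "turn": [0, 0, 0]}, {"claw": 0, "linear": [40, 0, -140], "turn": [0, 0, 0]}, {"claw": 0, "linear": [40, 0, -140], "turn": [0, 0, 0]}])

```text
time_s: 7.45
ee_pos: [0.5803, 0.206, 0.161]
eef_rot: [-3.141, -0.0, 1.448]
force: [-0.4, 0.2, -0.3]
grip_width: 0.0335
```

```bash
python3 go.py
python3 - <<'E'
from h import *
import pickle
o=get_obs();a=vision.camera("wrist");pickle.dump(o,open("w6.pkl","wb"));cv2.imwrite("pics/w6.png",a)
cv2.imwrite("pics/w6c.png",cv2.resize(a[150:290,230:430],None,fx=4,fy=4,interpolation=cv2.INTER_CUBIC))
E
```

```text
t 7.45 board [ 10.1  70.8 161. ] F [-0.38  0.19 -0.32] w 0.033464268810381205
turn [-0.001 -0.    -0.002]
```

View pics/w6c.png

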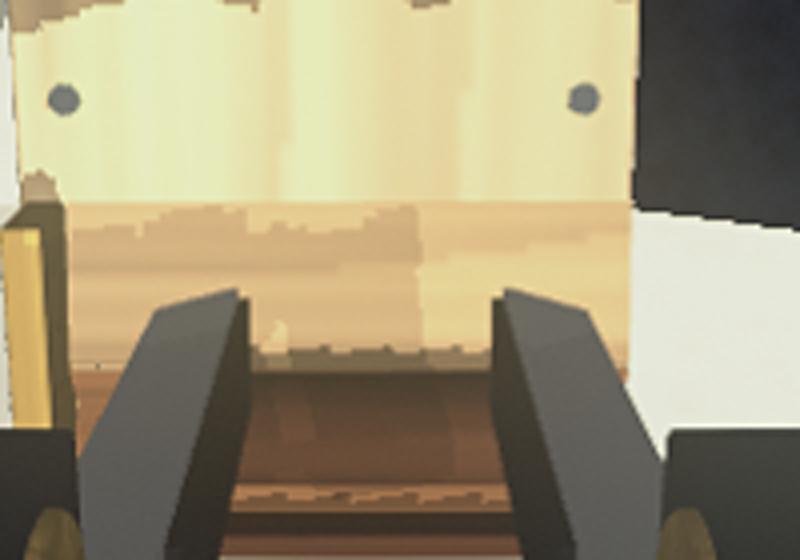

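```bash
python3 go.py 95 50 150
```

```text
t 7.5 board [  9.8  70.5 160. ] F [ 0.04  0.   -0.21] w 0.02977278041941326
turn [-0.002  0.001 -0.002]
[95.0, 50.0, 150.0] [-20.3  85.3   9.8]
```

play_rows(moves=[{"claw": 0, "linear": [-10, 40, 5], "turn": [0, 0, 0]}, {"claw": 0, "linear": [-20, 85, 10], "turn": [0, 0, 0]}, {"claw": 0, "linear": [-20, 85, 10], "turn": [0, 0, 0]}, {"claw": 0, "linear": [-20, 85, 10], "turn": [0, 0, 0]}, {"claw": 0, "linear": [-20, 85, 10], "turn": [0, 0, 0]}])

```text
time_s: 8.12
ee_pos: [0.6612, 0.1761, 0.1499]
eef_rot: [-3.139, 0.001, 1.449]
force: [0.6, 0.0, -1.0]
grip_width: 0.0008
```

```bash
python3 go.py 70 0 150
python3 - <<'E'
from h import *
import pickle
o=get_obs();a=vision.camera("wrist");pickle.dump(o,open("w7.pkl","wb"));cv2.imwrite("pics/w7.png",a)
E
```

```text
t 8.125 board [ 94.   50.8 149.9] F [ 0.55  0.04 -0.97] w 0.0007539005755157128
turn [-0.003  0.001 -0.001]
[70.0, 0.0, 150.0] [-50.8 -23.9  -0.1]
```

View pics/w7.png

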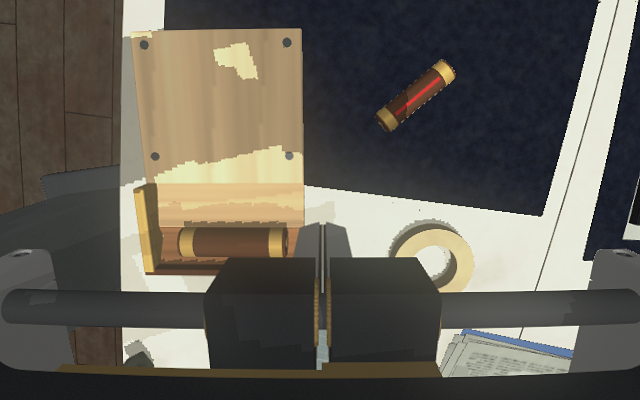

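Run:
```python
from h import *
from go import w2b
import pickle
o=pickle.load(open("w7.pkl","rb"));a=cv2.imread("pics/w7.png");c=cam("wrist",o)
cv2.imwrite("pics/w7c.png",cv2.resize(a[175:285,125:315],None,fx=4,fy=4,interpolation=cv2.INTER_CUBIC))
C=lambda x,y:(125+(x+.5)/4-.5,175+(y+.5)/4-.5)
for p in [(178,243),(287,242)]: print(w2b(onz(c,[p],.026)[0]))
```

```text
[-45.10920059  -1.84535249  26.        ]
[59.74737586 -0.43184234 26.        ]
```

View pics/w7c.png

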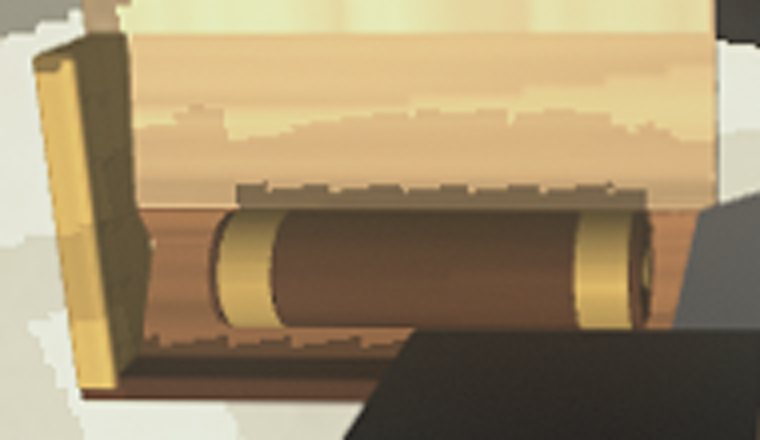

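The rod is seated in the groove with its axis at y≈0, parallel, and its far end at x≈60. The closed fingers go down beyond the far end.

play_rows(moves=[{"claw": 0, "linear": [-25, 2, 5], "turn": [0, 0, 0]}, {"claw": 0, "linear": [-51, 2, 20], "turn": [0, 0, 0]}, {"claw": 0, "linear": [-51, 2, 60], "turn": [0, 0, 0]}, {"claw": 0, "linear": [-51, 2, 95], "turn": [0, 0, 0]}, {"claw": 0, "linear": [-51, 2, 120], "turn": [0, 0, 0]}, {"claw": 0, "linear": [-51, 2, 129], "turn": [0, 0, 0]}, {"claw": 0, "linear": [-51, 2, 129], "turn": [0, 0, 0]}, {"claw": 0, "linear": [-51, 2, 129], "turn": [0, 0, 0]}])

```text
time_s: 9.18
ee_pos: [0.6574, 0.1251, 0.0225]
eef_rot: [-3.141, -0.0, 1.449]
force: [-0.1, 0.3, 0.2]
grip_width: 0.0001
```

```bash
python3 go.py 75 0 20 46 0 20
python3 - <<'E'
from h import *
b=vision.camera("scene"); cv2.imwrite("pics/s8.png",cv2.resize(b[165:285,220:400],None,fx=4.4,fy=4.4))
E
```

```text
t 9.175 board [96.3 -0.3 22.5] F [-0.06  0.34  0.18] w 0.00013445480299184353
turn [-0.    -0.    -0.001]
[75.0, 0.0, 20.0] [  0.3 -21.3   2.5]
[46.0, 0.0, 20.0] [  0.2 -50.3   2.6]
```

View pics/s8.png

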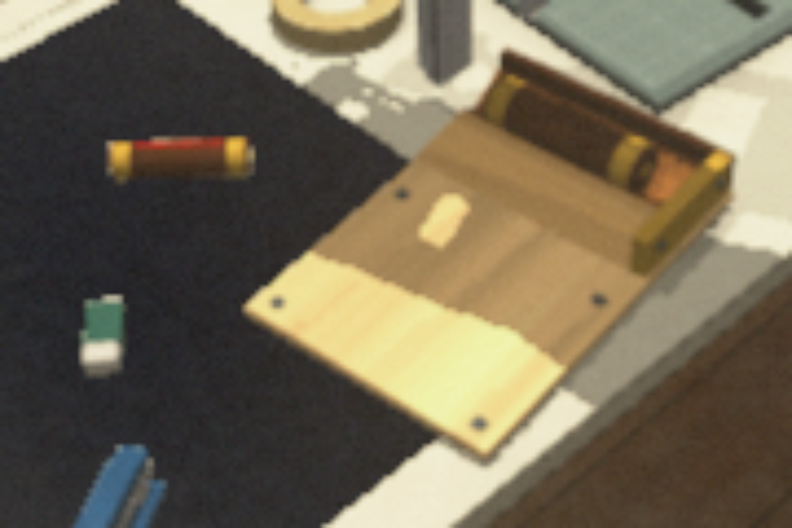

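The rod lies in the groove and the closed fingers stand beyond the far end at px (443,60). I push slowly along -x.

play_rows(moves=[{"claw": 0, "linear": [0, -8, 2], "turn": [0, 0, 0]}, {"claw": 0, "linear": [0, -15, 2], "turn": [0, 0, 0]}, {"claw": 0, "linear": [0, -20, 2], "turn": [0, 0, 0]}, {"claw": 0, "linear": [0, -25, 2], "turn": [0, 0, 0]}, {"claw": 0, "linear": [0, -30, 2], "turn": [0, 0, 0]}, {"claw": 0, "linear": [0, -35, 2], "turn": [0, 0, 0]}, {"claw": 0, "linear": [0, -39, 2], "turn": [0, 0, 0]}, {"claw": 0, "linear": [0, -42, 2], "turn": [0, 0, 0]}])

```text
time_s: 10.22
ee_pos: [0.6155, 0.1303, 0.0205]
eef_rot: [-3.141, -0.0, 1.449]
force: [0.6, 0.2, 0.1]
grip_width: 0.0003
```

```bash
python3 go.py 46 0 20
python3 - <<'E'
from h import *
b=vision.camera("scene"); cv2.imwrite("pics/s9.png",cv2.resize(b[165:285,220:400],None,fx=4.4,fy=4.4))
E
```

```text
t 10.225 board [54.1 -0.2 20.5] F [0.62 0.16 0.06] w 0.0003318717341460293
turn [-0.    -0.    -0.001]
[46.0, 0.0, 20.0] [ 0.1 -8.1  0.5]
```

View pics/s9.png

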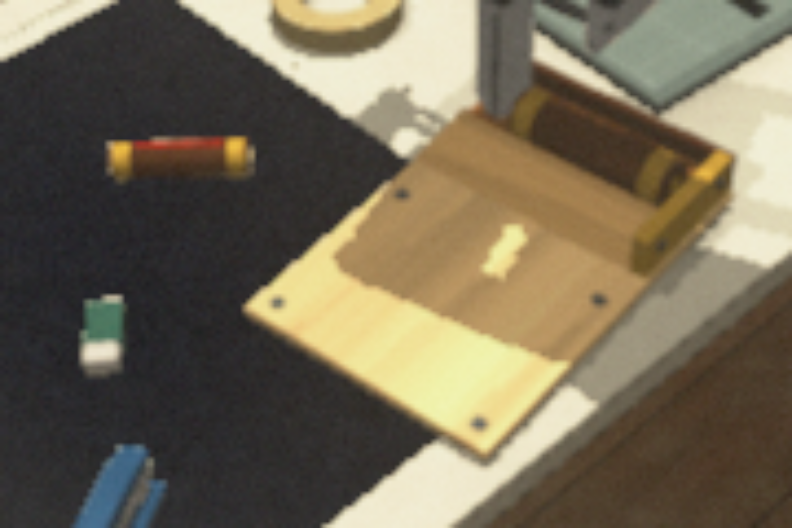

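The rod slides with the finger, with about 9 mm left. I go on in small steps and watch the force.

play_rows(moves=[{"claw": 0, "linear": [0, -2, 0], "turn": [0, 0, 0]}, {"claw": 0, "linear": [0, -4, 0], "turn": [0, 0, 0]}, {"claw": 0, "linear": [0, -6, 0], "turn": [0, 0, 0]}, {"claw": 0, "linear": [0, -6, 0], "turn": [0, 0, 0]}])

```text
time_s: 10.78
ee_pos: [0.6091, 0.1311, 0.0204]
eef_rot: [-3.141, 0.0, 1.449]
force: [0.5, 0.3, -0.4]
grip_width: 0.0004
```

play_rows(moves=[{"claw": 0, "linear": [0, -1, 0], "turn": [0, 0, 0]}, {"claw": 0, "linear": [0, -1, 0], "turn": [0, 0, 0]}])

```text
time_s: 11.02
ee_pos: [0.6081, 0.1313, 0.0204]
eef_rot: [-3.141, 0.0, 1.449]
force: [-1.0, 0.1, 1.3]
grip_width: 0.0006
```

play_rows(moves=[{"claw": 0, "linear": [0, -1, 0], "turn": [0, 0, 0]}, {"claw": 0, "linear": [0, -1, 0], "turn": [0, 0, 0]}])

```text
time_s: 11.28
ee_pos: [0.6072, 0.1314, 0.0205]
eef_rot: [-3.141, -0.0, 1.449]
force: [1.2, -0.8, 0.6]
grip_width: 0.0003
```

```bash
python3 go.py 46 0 20
```

```text
t 11.275 board [45.8 -0.1 20.5] F [ 1.24 -0.8   0.6 ] w 0.0002700649718398216
turn [-0.001 -0.    -0.001]
[46.0, 0.0, 20.0] [0.1 0.2 0.5]
```

play_rows(moves=[{"claw": 0, "linear": [0, -1, 0], "turn": [0, 0, 0]}, {"claw": 0, "linear": [0, -1, 0], "turn": [0, 0, 0]}])

```text
time_s: 11.52
ee_pos: [0.6072, 0.1314, 0.021]
eef_rot: [3.14, -0.0, 1.449]
force: [6.7, -0.7, -0.5]
grip_width: 0.0005
```

```bash
python3 go.py;python3 - <<'E'
from h import *
b=vision.camera("scene"); cv2.imwrite("pics/s10.png",cv2.resize(b[190:250,310:400],None,fx=8,fy=8))
E
```

```text
t 11.525 board [45.7 -0.1 21. ] F [ 6.65 -0.66 -0.5 ] w 0.0004834806255115036
turn [ 0.002 -0.    -0.001]
```

View pics/s10.png

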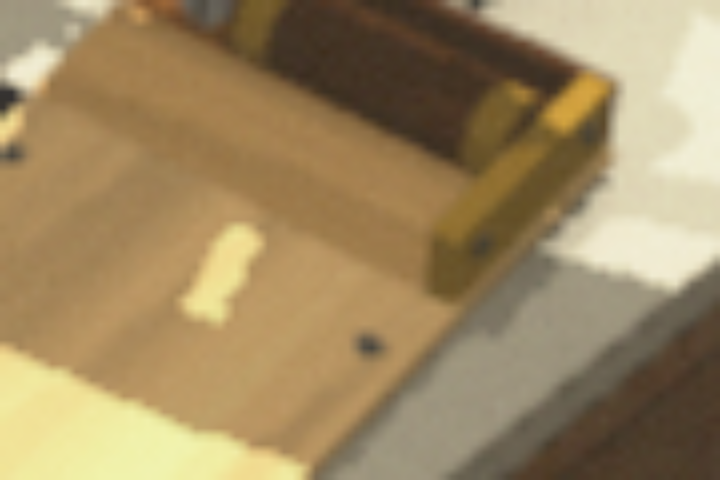

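The force rises to 6.7 N with TCP x = 45.7 (expected 45.5), so the rod is against the stop. I back off along the groove axis, then lift.

play_rows(moves=[{"claw": 0, "linear": [0, 2, 0], "turn": [0, 0, 0]}, {"claw": 0, "linear": [0, 8, 0], "turn": [0, 0, 0]}, {"claw": 0, "linear": [0, 25, 0], "turn": [0, 0, 0]}, {"claw": 0, "linear": [0, 45, -5], "turn": [0, 0, 0]}, {"claw": 0, "linear": [15, 50, -40], "turn": [0, 0, 0]}, {"claw": 0, "linear": [35, 50, -90], "turn": [0, 0, 0]}, {"claw": 0, "linear": [60, 50, -135], "turn": [0, 0, 0]}, {"claw": 0, "linear": [60, 50, -135], "turn": [0, 0, 0]}])

```text
time_s: 12.58
ee_pos: [0.6652, 0.1867, 0.1601]
eef_rot: [3.134, -0.003, 1.45]
force: [0.6, -0.7, -0.2]
grip_width: 0.0007
```

play_rows(moves=[{"claw": 0, "linear": [0, 0, 0], "turn": [0, 0, 0]}, {"claw": 0, "linear": [0, 0, 0], "turn": [0, 0, 0]}])

```text
time_s: 12.82
ee_pos: [0.6649, 0.1861, 0.1589]
eef_rot: [3.136, -0.002, 1.45]
force: [0.4, -0.1, -0.4]
grip_width: 0.0005
```

```bash
python3 go.py
python3 - <<'E'
from h import *
import pickle
o=get_obs();a=vision.camera("wrist");pickle.dump(o,open("w11.pkl","wb"));cv2.imwrite("pics/w11.png",a)
cv2.imwrite("pics/w11c.png",cv2.resize(a[175:285,115:315],None,fx=4,fy=4,interpolation=cv2.INTER_CUBIC))
cv2.imwrite("pics/t11.png",vision.camera("top")); b=vision.camera("scene")
cv2.imwrite("pics/s11.png",b)
E
```

```text
t 12.825 board [ 96.4  61.2 158.9] F [ 0.43 -0.11 -0.41] w 0.0005140272879080525
turn [ 0.006 -0.002  0.   ]
```

View pics/w11c.png

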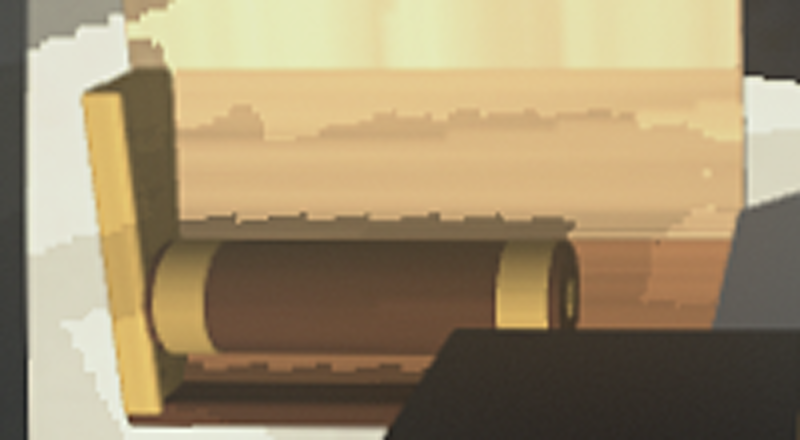

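View pics/s11.png

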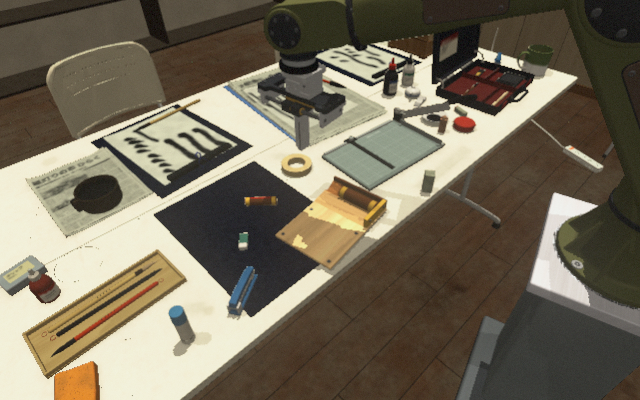

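Run:
```python
from h import *
from go import w2b
import pickle
o=pickle.load(open("w11.pkl","rb"));c=cam("wrist",o)
f=lambda x,y:(115+(x+.5)/4-.5,175+(y+.5)/4-.5)
for n,p,z in [("far end hub",(569,297),.026),("far end front rim top",(553,240),.038),("near end",(150,300),.026)]: print(n,w2b(onz(c,[f(*p)],z)[0]).round(1))
a=cv2.imread("pics/s11.png");cv2.imwrite("pics/s11c.png",cv2.resize(a[170:240,310:400],None,fx=8,fy=8,interpolation=cv2.INTER_CUBIC))
```

```text
far end hub [32.7 -0.2 26. ]
far end front rim top [32.  18.9 38. ]
near end [-71.8  -1.4  26. ]
```

View pics/s11c.png

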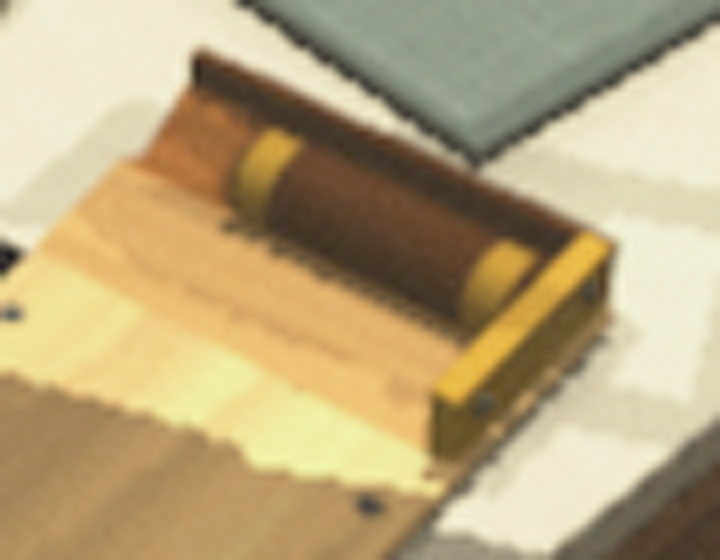

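```bash
python3 -c "
from station import hand_in; print(hand_in())"
```

```text
the job is handed in; nothing more can be done
None
```

I rolled the rod with two open fingertips along the board, up the ramp and over the lip into the groove. Then I pushed its far end with the closed fingers until it met the brass stop. It was never gripped or lifted, and I handed in after about 13 s of robot time.

**Last checks**
- **Contact with the stop:** the push force rose to 6.7 N at TCP x = 45.7 mm, against about 45.5 mm expected.
- **Rod position after backing off:** the centre of the rod's far end measured x = 32.7, y = -0.2 mm in the board frame, against 33 and 0 expected. No gap to the stop shows in the pictures.
- **Disagreement:** casting the near end onto the axis height gave x = -71.8 mm instead of -67. I attribute this to sighting the rod's lower outline there, since the far end and the force agree with contact.
- **Bystanders:** in the last scene picture the tape roll, seal, stapler, eraser and the smaller rod look where they were at the start. I judged that by eye and did not measure it.

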